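Slide a paver through the guide blocks up to the stop

TASK

With the fingertips, push the loose terracotta paver lengthwise along the bench, right through the narrow gap between the two blue guide blocks, until its leading end rests flat against the red stop bar, ready for marking. Slide it flat on the bench: do not lift or carry it, and leave the other loose things where they are.

Things in the scene. Friction and masses are not known exactly. Their poses are not given: they have to be found in the camera images.
- paver: the terracotta-coloured paver to be pushed: a plain loose block 90 (x) x 60 (y) x 25 mm (z), about 0.2 to 0.4 kg, lying flat on the bench on the entry side of the jig, roughly pointing at the gap but askew and to one side. Origin: centre of its underside. Either end may lead.
- jig: the marking jig, two blue guide blocks and a red stop bar, all fixed to the bench; the paver slides on the bench throughout. Origin: on the bench, middle of the gap; x is the direction in which the paver is pushed through, y runs across the gap, z up. The gap is 66 mm wide (inner faces at y = +33 and -33 mm).
- guide_a (a point): centre of the top of the blue guide block at jig y = +48 mm. The block is 60 mm long in jig x (-30 to +30 mm, its ends half-round, 15 mm radius), 30 mm wide in y and 30 mm tall
- guide_b (a point): centre of the top of the other blue guide block, the same, at jig y = -48 mm
- stop_face (a point): middle of the face of the red stop bar that the paver must meet, 12.5 mm above the bench, at jig x = 130 mm. The bar is 30 mm tall, 120 mm wide in jig y. With its end against it the paver has its centre at jig x = 85 mm and its rear end 10 mm beyond the guide blocks
- grey_paver: a loose grey concrete paver of the same size (90 x 60 x 25 mm), a bystander lying beside the jig. Origin: centre of its underside.
- pencil: a loose flat red carpenter's pencil, 160 x 13 x 9 mm plus its point, lying beside the jig, a bystander. Origin: middle, underside; x along it.
- glue: a loose yellow bottle, 68 mm across, 170 mm tall, upright on the right of the bench, a bystander. Origin: centre of its underside.
- filler: a loose white jar with a green lid, 84 mm across, 100 mm tall, upright on the right of the bench, a bystander. Origin: centre of its underside.
- brush: a loose hand brush with a brass-coloured back and black bristles, about 310 x 55 x 58 mm, lying bristles down at the far side of the bench, a bystander. Origin: on the bench under the middle of its head; its handle runs along its -x.
- hammer: a loose hammer, 260 mm long, with a wooden handle and a black head, lying on the right of the bench, a bystander. Origin: on the bench, about the middle of the handle; its handle runs along its x.
- red_bin: a loose open red plastic bin, 150 x 100 x 60 mm, on the left of the bench, a bystander. Origin: centre of its underside.
There are look-alikes about, which are no part of the job. Several things have the shape of the paver; the one meant has the colours described above.

How it is judged:
By the outcome, as a careful person would: the job done as asked, in the order asked, and still so for the second after the job is handed in, with the robot touching nothing.
It also fails if it takes over 64 s, if anything falls off the work surface, if the arm or the gripper's body presses on something with over 40 N, if the wrist force passes 120 N, or if a joint passes its speed limit or range.

ROBOT

A 6-joint arm with a two-finger parallel gripper is mounted at the origin on the work surface. World frame = base frame: x ahead of the robot, y to its left, z up, the work surface at z = 0. Lengths are in m, angles in rad, forces in N, time in s.
With the tool pointing down it reaches from about 0.35 to 0.85 m from the base axis. Payload 8.1 kg.
Tool frame: the origin (TCP) lies on the centre line of the jaws, within the pads' length; the fingertips stand 11 mm ahead of it and the grasp point (between the pads) lies 8 mm behind it; x points along the fingers, y is the direction in which the jaws open and shut, and the axes are right-handed (so a half turn about x gives the same grasp; the last joint's range is limited). The gripper opens to 85 mm and grips with 20 to 120 N. Pads are 22 mm wide; open, the fingers measure 114 mm over their backs; the gripper's body (76 mm by 85 mm) begins 54 mm behind the grasp point. The pads swing forward as they close: fully open they stand 13 mm farther back than shut.
Start: joints at [-1.343, 0.13, 1.488, -0, 1.523, -0.085], TCP at [0.185, -0.571, 0.242] pointing down, gripper open.
Joint ranges: [-2.96, 2.96], [-0.89, 2.26], [0.02, 2.5], [-1.34, 4.48], [0, 2.73], [-2.66, 2.66]. Speed limits (rad/s): [2.39, 2.39, 2.79, 3.14, 3.14, 3.14].

INTERFACE

Orientations are given as a unit quaternion [x, y, z, w].
In Python, from rig import robot gives the robot as it stands.
- The arm moves only by the shell command python3 -m creep 'ROWS' [FORCE]. ROWS is JSON, a list of rows, each an object of numbers: "grip": the finger opening in mm, from 0 to 85.4; "dx", "dy", "dz": the shift along the tool's x, y, z in mm; "yaw": the turn about the tool's x in degrees. A call has 1 to 12 rows; each row is the pose to reach, as a shift and turn from the pose measured when the call began, along the tool's axes at that moment; what a row does not reach only later rows make up. A row lasts 1/8 s, in which the tool goes at most 62.5 mm and 10.7 degrees, less where a joint would pass 70% of its speed; a pose out of reach is approached as far as the arm can. A call with a gripper value outside its range is refused whole. The fingers move at their own pace and stop on an object; FORCE is the grip in N (left out, the last holds). Time passes only in rows, so rows that repeat a pose let the fingers close. It gives the time, the measured TCP pose, the force and the opening at its end, in the units of the state.
- robot.get_obs(): the state, without advancing time (a new reading comes with each control period).
- robot.capture(name): name is "side" or "top" or "wrist"; returns a dict with "image" (384x512x3 uint8, red, green, blue), "fx", "fy", "cx", "cy" (pixels), "R" (3x3) and "t" (3): a world point X has camera coordinates R X + t. Camera axes: x right, y down, z forward; pixel columns grow to the right and rows downward; lengths in m; the calibration is good to about 2 mm. The wrist camera is an equidistant fisheye: a pixel r from the principal point sees the ray r / f radians off the axis. A picture is of the moment at which its call begins. There is no depth.
- robot.sign_off(): hands the job in, once; it reports no verdict.
The state is a dict: "time": time; "joint_positions": joint angles; "dq": joint speeds; "effort": joint torques, N m; "tool_pos": TCP position; "eef_rot": TCP orientation; "wrist_force": force on the tool from outside, world axes, zero at the start; "moment": the same for the moment, N m; "gripper_width": finger opening in m.
Only numpy, scipy, OpenCV 4.12 (cv2) and the standard library are available. Lean on these libraries where they do the work, as an engineer would, in place of code of your own. Each camera call takes 0.05 s, during which the arm holds its last target. There are 200 camera calls.

## Working session

There is one attempt and no reset: what is moved stays moved. The work goes in short steps, Python scripts to look and compute and a shell command to move; the robot and the scene stay as the last step left them, time stands still between calls to the robot, and variables do not carry over. Pictures are saved under pics/ and viewed, about 8 in all and at most 12, crops included, and the job is handed in when it is done.

```bash
ls; mkdir -p pics; python3 - <<'E'
from rig import robot
import cv2,numpy as np,pickle
o=robot.get_obs();print({k:np.round(v,3) for k,v in o.items()})
for n in("top","side"):
    c=robot.capture(n);pickle.dump(c,open(n+'0.pkl','wb'))
    cv2.imwrite(f'pics/{n}0.png',cv2.resize(c['image'][:,:,::-1],None,fx=1.5,fy=1.5))
    print(n,c['fx'],c['fy'],c['cx'],c['cy'],c['R'],c['t'])
E
```

```text
pics
{'time': np.float64(0.0), 'joint_positions': array([-1.343,  0.131,  1.489, -0.   ,  1.523, -0.085]), 'dq': array([-0.002,  0.001, -0.   ,  0.   , -0.   ,  0.   ]), 'effort': array([ 0.0000e+00, -5.6939e+01, -5.0056e+01, -0.0000e+00,  1.5000e-02,
       -0.0000e+00]), 'tool_pos': array([ 0.185, -0.57 ,  0.241]), 'eef_rot': array([-0.698, -0.111,  0.699, -0.109]), 'wrist_force': array([-0.003, -0.329, -0.814]), 'moment': array([-0.022, -0.055,  0.001]), 'gripper_width': np.float64(0.085)}
top 488.55242988174183 488.55242988174183 250.34540388718486 192.13115310929211 [[-1.09429203e-02 -9.99939728e-01  8.90234138e-04]
 [-9.78842331e-01  1.05301136e-02 -2.04344827e-01]
 [ 2.04323137e-01 -3.10752802e-03 -9.78898564e-01]] [0.03713442 0.60059489 1.53696383]
side 482.709427319343 482.709427319343 253.89287159357994 187.481572271246 [[-0.93168737 -0.36312633 -0.00989552]
 [-0.25560204  0.67467782 -0.69244309]
 [ 0.25812061 -0.64261116 -0.72140463]] [0.56513247 0.17781442 1.35256748]
```

View pics/top0.png

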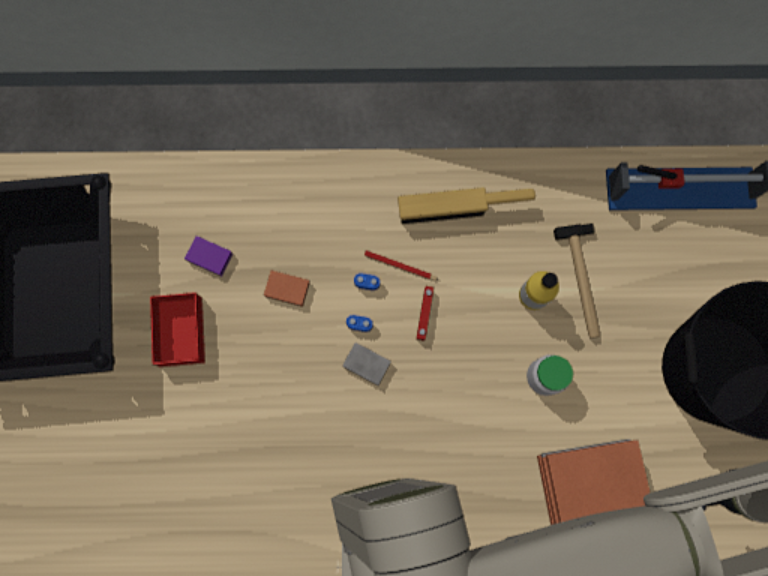

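View pics/side0.png

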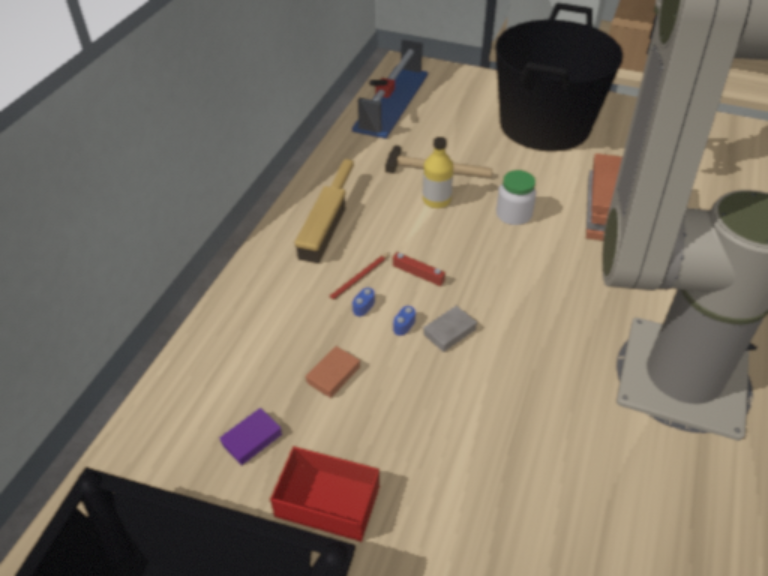

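The top view shows the terracotta paver at (287,288). The guides are at (367,282) and (360,323), the stop bar at (425,313), the grey paver at (367,364) and the pencil at (400,265). Three things could be mistaken for the paver: the purple block (209,256), the grey paver (367,364) and the terracotta stack (595,480). The loose single terracotta block at (287,288) matches the description. The side view agrees, with the paver at (333,371), the guides at (363,301) and (404,320), and the bar at (418,268).

```bash
cat > h.py <<'E'
import numpy as np,cv2,pickle
def ray(c,px,fish=False):
    x=(np.asarray(px,float)-[c['cx'],c['cy']])/[c['fx'],c['fy']]
    if fish:
        r=np.hypot(*x); d=np.r_[x/r*np.sin(r),np.cos(r)] if r>1e-9 else np.array([0,0,1.])
    else: d=np.r_[x,1]
    R=np.array(c['R']);t=np.array(c['t']);d=R.T@d
    return -R.T@t,d/np.linalg.norm(d)
def plane(c,px,z,fish=False):
    o,d=ray(c,px,fish);return o+d*(z-o[2])/d[2]
def tri(r1,r2):
    (o1,d1),(o2,d2)=r1,r2
    s=np.linalg.lstsq(np.c_[d1,-d2],o2-o1,rcond=None)[0]
    a,b=o1+s[0]*d1,o2+s[1]*d2;return (a+b)/2,np.linalg.norm(a-b)
def mask(im,col):
    h,s,v=[a.astype(int) for a in cv2.split(cv2.cvtColor(im,cv2.COLOR_RGB2HSV))]
    m={'terra':((h<12)|(h>176))&(s>90)&(s<175)&(v>60),'blue':(h>105)&(h<125)&(s>150)&(v>60),'red':((h<6)|(h>174))&(s>=185)&(v>60)}[col]
    return m.astype(np.uint8)*255
def blobs(m,lo=20):
    cs=cv2.findContours(m,cv2.RETR_EXTERNAL,cv2.CHAIN_APPROX_NONE)[0]
    return sorted([(cv2.contourArea(c),cv2.minAreaRect(c),c) for c in cs if cv2.contourArea(c)>lo],key=lambda b:-b[0])
E
python3 - <<'E'
from h import *
for n in('top','side'):
    c=pickle.load(open(n+'0.pkl','rb'))
    for k in('terra','blue','red'):
        for a,r,_ in blobs(mask(c['image'],k)): print(n,k,a,np.round(r[0],1),np.round(r[1],1),np.round(r[2]),plane(c,r[0],.025).round(3))
    im=c['image'][150:260,150:310] if n=='top' else c['image'][150:280,180:340]
    cv2.imwrite(f'pics/{n}c.png',cv2.resize(im[:,:,::-1],None,fx=4,fy=4,interpolation=cv2.INTER_CUBIC))
E
```

```text
top terra 2900.5 [395.9 319.6] [46.7 68.6] 79.0 [ 0.19  -0.428  0.025]
top terra 427.5 [190.5 191.6] [26.8 17.6] 15.0 [0.613 0.231 0.025]
top blue 1278.5 [454.4 130. ] [17.1 97. ] 89.0 [ 0.82  -0.675  0.025]
top blue 118.5 [478.  113.5] [44.  3.] -0.0 [ 0.879 -0.762  0.025]
top blue 118.0 [239.  215.1] [16.8  9. ] 9.0 [0.531 0.069 0.025]
top blue 115.5 [244.  187.5] [ 9. 16.] 90.0 [0.625 0.052 0.025]
top red 1060.5 [117.5 219.4] [46.7 30. ] 84.0 [0.521 0.471 0.025]
top red 96.0 [283.5 205.2] [ 5.3 28.8] 9.0 [ 0.563 -0.079  0.025]
top red 79.0 [264.5 176. ] [45.2  2.6] 20.0 [ 0.664 -0.018  0.025]
top red 69.5 [448.  118.5] [11. 14.] 90.0 [ 0.862 -0.656  0.025]
side terra 3179.0 [216.2 327.8] [68.3 51. ] 16.0 [0.523 0.465 0.025]
side terra 617.5 [221.8 247.3] [21.2 34.6] 45.0 [0.609 0.238 0.025]
side terra 583.5 [400.1 125.2] [17.5 46.8] 14.0 [ 0.238 -0.473  0.025]
side terra 301.0 [278.7 178.8] [37.6 10.1] 23.0 [ 0.55  -0.07   0.025]
side terra 151.5 [237.8 184.7] [ 4.3 44.4] 52.0 [ 0.66  -0.     0.025]
side terra 60.0 [256.1  57.3] [11.4 11.7] 23.0 [ 0.875 -0.714  0.025]
side terra 51.0 [396.3 155.9] [11.3  5.6] 9.0 [ 0.223 -0.308  0.025]
side red 1370.5 [213.3 338.4] [64.4 34.4] 27.0 [0.518 0.492 0.025]
```

View pics/topc.png

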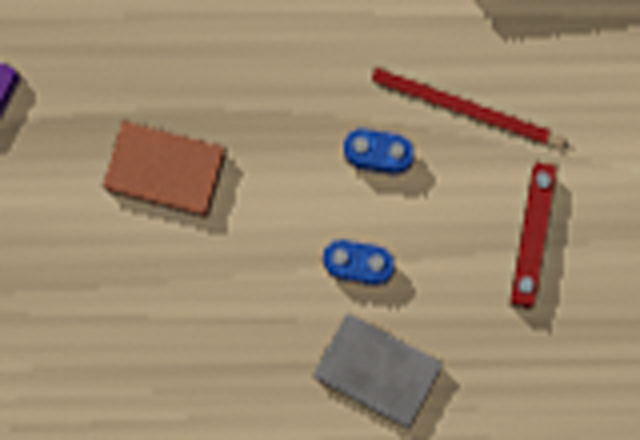

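The crop confirms that the single loose terracotta block at crop (165,168) is the target. Guides, bar, pencil and grey paver are all clear of its lane. Next I'll work out the tool axes and approximate frames.

```bash
cat >> h.py <<'E'
from scipy.spatial.transform import Rotation as Ro
def tool(o): return Ro.from_quat(o['eef_rot']).as_matrix()
def go(o,target): return (tool(o).T@(np.asarray(target)-o['tool_pos'])*1000).round(1)
E
python3 - <<'E'
from h import *
from rig import robot
t=pickle.load(open('top0.pkl','rb'));s=pickle.load(open('side0.pkl','rb'))
P=lambda x,y:(x/1.5,y/1.5)
for n,a,b in[('paver',(287,285),(334,366)),('gA',(367,282),(363,298)),('gB',(360,323),(404,316)),('bar',(427,313),(419,265))]:
    print(n,tri(ray(t,P(*a)),ray(s,P(*b))))
print('purple corners',plane(t,P(232,272),.02),plane(t,P(209,256),.025),'grey',plane(t,P(367,362),.025))
o=robot.get_obs();print(tool(o).round(3));print(go(o,[.615,.24,.25]))
E
```

```text
paver (array([0.61462903, 0.22754725, 0.02527652]), np.float64(0.00680419015242742))
gA (array([0.62431897, 0.0496304 , 0.02520494]), np.float64(0.002601131282957341))
gB (array([0.53096904, 0.06575738, 0.02551216]), np.float64(0.00123496729011223))
bar (array([ 0.55198245, -0.08331655,  0.02142742]), np.float64(0.0002040997580859942))
purple corners [0.65043702 0.35303495 0.02      ] [0.68684397 0.40494576 0.025     ] grey [0.44397297 0.05093456 0.025     ]
[[-0.     0.308 -0.951]
 [ 0.002 -0.951 -0.308]
 [-1.    -0.002 -0.   ]]
[  -7.5 -638.6 -659. ]
```

```bash
python3 -m creep '[{"grip":20,"dx":-8,"dy":-55,"dz":-30,"yaw":-8},{"grip":20,"dx":-8,"dy":-100,"dz":-70,"yaw":-16},{"grip":20,"dx":-8,"dy":-145,"dz":-110,"yaw":-24},{"grip":20,"dx":-8,"dy":-190,"dz":-150,"yaw":-32},{"grip":20,"dx":-8,"dy":-235,"dz":-190,"yaw":-40},{"grip":20,"dx":-8,"dy":-280,"dz":-235,"yaw":-48},{"grip":20,"dx":-8,"dy":-320,"dz":-280,"yaw":-56},{"grip":20,"dx":-8,"dy":-365,"dz":-325,"yaw":-60},{"grip":20,"dx":-8,"dy":-405,"dz":-370,"yaw":-60},{"grip":20,"dx":-8,"dy":-445,"dz":-415,"yaw":-60},{"grip":20,"dx":-8,"dy":-490,"dz":-460,"yaw":-60},{"grip":20,"dx":-8,"dy":-530,"dz":-505,"yaw":-60}]' && python3 - <<'E'
from h import *
from rig import robot
o=robot.get_obs();print(o['time'],tool(o).round(3));print(go(o,[.60,.17,.27]))
E
```

```text
time: 1.6
tool_pos: [0.5024, 0.0914, 0.2501]
eef_rot: [0.55, 0.445, -0.55, 0.444]
wrist_force: [1.3, -1.3, 0.7]
gripper_width: 0.02
1.6 [[-0.     0.978 -0.209]
 [ 0.001 -0.209 -0.978]
 [-1.    -0.001 -0.001]]
[-19.8  79.  -97.2]
```

```bash
python3 - <<'E'
from h import *
from rig import robot
c=robot.capture('wrist');pickle.dump(c,open('w0.pkl','wb'))
E
python3 -m creep '[{"dx":-20,"dy":40,"dz":-45},{"dx":-20,"dy":79,"dz":-97},{"dx":-20,"dy":79,"dz":-97},{"dx":-20,"dy":79,"dz":-97},{"dx":-20,"dy":79,"dz":-97}]' && python3 - <<'E'
from h import *
from rig import robot
c=robot.capture('wrist');pickle.dump(c,open('w1.pkl','wb'))
a=pickle.load(open('w0.pkl','rb'))
print(c['fx'],c['cx'],c['cy'],np.array(c['R']).round(3),c['t'])
v=np.vstack([a['image'][:,:],c['image']])[:,:,::-1]
v=np.hstack([a['image'],c['image']])[:,:,::-1]
cv2.imwrite('pics/w01.png',cv2.resize(v,(800,300)))
cv2.imwrite('pics/w1.png',cv2.resize(c['image'][:,:,::-1],None,fx=1.5,fy=1.5))
E
```

```text
schema error: expected keys grip, dx, dy, dz, yaw
```

```bash
python3 -m creep '[{"grip":20,"dx":-20,"dy":40,"dz":-45,"yaw":0},{"grip":20,"dx":-20,"dy":79,"dz":-97,"yaw":0},{"grip":20,"dx":-20,"dy":79,"dz":-97,"yaw":0},{"grip":20,"dx":-20,"dy":79,"dz":-97,"yaw":0}]' && python3 - <<'E'
from h import *
from rig import robot
c=robot.capture('wrist');pickle.dump(c,open('w1.pkl','wb'))
print(c['fx'],c['cx'],c['cy'],np.array(c['R']).round(3),c['t'])
cv2.imwrite('pics/w1.png',cv2.resize(c['image'][:,:,::-1],None,fx=1.5,fy=1.5))
E
```

```text
time: 2.15
tool_pos: [0.6013, 0.1758, 0.2681]
eef_rot: [0.549, 0.448, -0.549, 0.444]
wrist_force: [0.8, -0.3, 0.1]
gripper_width: 0.0199
297.3186396354542 253.31669729468203 188.5017941219176 [[ 0.979 -0.205 -0.003]
 [-0.196 -0.94   0.279]
 [-0.06  -0.272 -0.96 ]] [-0.5512342   0.24059448  0.48783885]
```

View pics/w1.png

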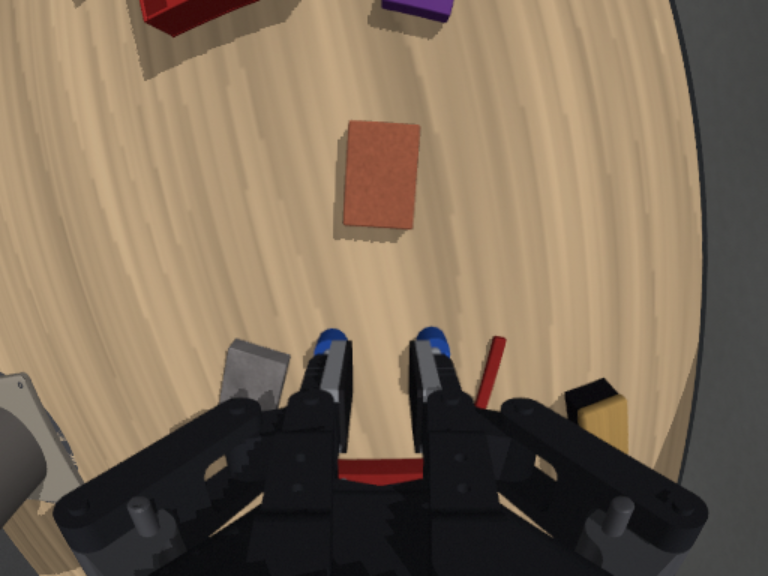

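The wrist view shows the paver clearly at (380,175), the purple block at (418,8), and the jig partly hidden by the fingers. One move toward -y should show the jig and paver together.

```bash
python3 -m creep '[{"grip":20,"dx":0,"dy":0,"dz":55,"yaw":0},{"grip":20,"dx":0,"dy":0,"dz":115,"yaw":0},{"grip":20,"dx":0,"dy":0,"dz":175,"yaw":0},{"grip":20,"dx":0,"dy":0,"dz":230,"yaw":0},{"grip":20,"dx":0,"dy":0,"dz":230,"yaw":0},{"grip":20,"dx":0,"dy":0,"dz":230,"yaw":0}]' && python3 - <<'E'
from h import *
from rig import robot
c=robot.capture('wrist');pickle.dump(c,open('w2.pkl','wb'))
cv2.imwrite('pics/w2.png',cv2.resize(c['image'][:,:,::-1],None,fx=1.5,fy=1.5))
a=pickle.load(open('w1.pkl','rb'))
def rep(n,c,k,z):
    for A,r,ct in blobs(mask(c['image'],k),60):
        ap=cv2.approxPolyDP(ct,.04*cv2.arcLength(ct,True),True)[:,0]
        print(n,k,A,np.round(r[0],1),np.round(r[1],1),plane(c,r[0],z,True).round(4),'corners',[(tuple(p.tolist()),plane(c,p,z,True)[:2].round(4).tolist()) for p in ap] if k!='blue' and len(ap)<7 else '')
rep('w1',a,'terra',.025)
for k,z in(('terra',.025),('blue',.03),('red',.03)): rep('w2',c,k,z)
E
```

```text
time: 2.95
tool_pos: [0.553, -0.0503, 0.2687]
eef_rot: [0.551, 0.446, -0.548, 0.444]
wrist_force: [-0.6, 0.5, -0.4]
gripper_width: 0.0203
w1 terra 3212.0 [253.7 116.1] [47.8 70.3] [0.6124 0.2319 0.025 ] corners [((233, 80), [0.5966, 0.282]), ((229, 149), [0.573, 0.1975]), ((274, 152), [0.6283, 0.1819]), ((279, 84), [0.6514, 0.2654])]
w2 blue 946.0 [216.5  73.5] [45. 25.] [0.5313 0.0683 0.03  ] corners 
w2 blue 919.5 [292.6  72.4] [45.1 24. ] [0.623  0.0504 0.03  ] corners 
w2 red 1395.5 [257.  179.7] [18.1 90.2] [ 0.5521 -0.0743  0.03  ] corners [((302, 174), [0.6106, -0.0788]), ((215, 172), [0.5015, -0.053]), ((212, 185), [0.4935, -0.0691]), ((288, 188), [0.5894, -0.0935]), ((294, 176), [0.5998, -0.0793]), ((301, 187), [0.6064, -0.0957])]
w2 red 862.5 [330.7 119.4] [  9.5 114.4] [ 0.6595 -0.0163  0.03  ] corners [((340, 63), [0.6854, 0.053]), ((322, 176), [0.6362, -0.0868])]
```

View pics/w2.png

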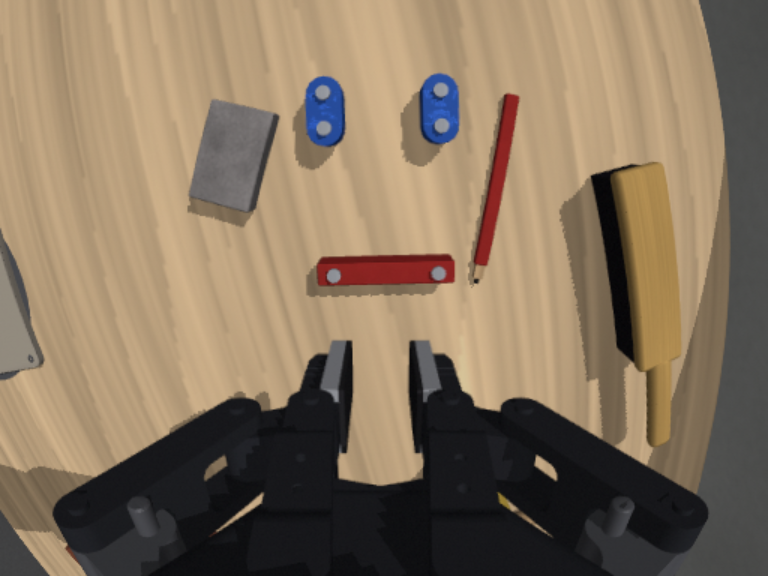

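The view shows both guides at (325,111) and (440,108), with two screws each. The bar is at (385,271), with screws at (333,275) and (438,273). The lane between them is clear. I'll get the jig axes from the screws.

```bash
python3 - <<'E'
from h import *
c=pickle.load(open('w2.pkl','rb'));t=pickle.load(open('top0.pkl','rb'));w1=pickle.load(open('w1.pkl','rb'))
im=c['image'];hsv=cv2.cvtColor(im,cv2.COLOR_RGB2HSV)
S=[]
for x,y in[(322,92),(323,128),(440,90),(441,126),(333,275),(438,273)]:
    x,y=int(x/1.5),int(y/1.5);r=8
    w=((hsv[y-r:y+r+1,x-r:x+r+1,1]<75)&(hsv[y-r:y+r+1,x-r:x+r+1,2]>80)).astype(np.uint8)
    n,l,st,ce=cv2.connectedComponentsWithStats(w)
    i=min(range(1,n),key=lambda i:np.hypot(*(ce[i]-r)))
    p=ce[i]+[x-r,y-r];S.append(plane(c,p,.031,True)[:2]);print(p.round(1),st[i,4],S[-1].round(4))
S=np.array(S);d=lambda a,b:np.degrees(np.arctan2(*(b-a)[::-1])).round(1)
A,B=S[2:4].mean(0),S[:2].mean(0)
print('A',A,'B',B,np.linalg.norm(A-B),'yaxis',d(B,A),'bar',d(S[4],S[5]),'xaxes',d(S[0],S[1]),d(S[2],S[3]))
print('height check', tri(ray(t,(244.5,187.7)),ray(c,(440/1.5,108/1.5),True)),tri(ray(t,(239.5,215.2)),ray(c,(322.5/1.5,110/1.5),True)), 'paver',tri(ray(t,(287/1.5,285/1.5)),ray(w1,(253.7,116.1),True)))
o=(A+B)/2;a=np.radians(d(B,A));y=np.array([np.cos(a),np.sin(a)]);x=np.array([y[1],-y[0]])
for n,p in(('paver',np.array([.6124,.2319])),('barmid',S[4:].mean(0)),('tri paver',)[:0] or ('o',o)): print(n,((p-o)@x).round(4),((p-o)@y).round(4),p)
E
```

```text
[214.6  61.3] 75 [0.5324 0.0839]
[215.5  85.1] 74 [0.5271 0.0542]
[293.4  59.6] 76 [0.6272 0.066 ]
[294.   83.3] 73 [0.6217 0.0365]
[222.  183.4] 72 [ 0.507  -0.0694]
[291.8 181.8] 72 [ 0.5956 -0.086 ]
A [0.62447923 0.05122622] B [0.52978661 0.06901697] 0.09634937820326046 yaxis -10.6 bar -10.6 xaxes -100.1 -100.6
height check (array([0.62365796, 0.05032428, 0.02919171]), np.float64(0.0012508936465722446)) (array([0.52972585, 0.06776314, 0.0340013 ]), np.float64(0.0013316199344056176)) paver (array([0.61421437, 0.22967749, 0.03465197]), np.float64(0.006303545395200048))
paver -0.1753 0.0031 [0.6124 0.2319]
barmid 0.1402 -0.0 [ 0.55128729 -0.07772056]
o 0.0 0.0 [0.57713292 0.0601216 ]
```

Jig and paver agree with the given sizes: guide spacing is 96.3 mm, and the bar centre is 140 mm from the origin. The paver sits at jig (-175, +3) mm, skewed about -5°. Next I approach behind its rear end.

```bash
cat >> h.py <<'E'
O=np.array([.5771,.0601]);AX=np.radians(-100.6)
X=np.array([np.cos(AX),np.sin(AX)]);Y=np.array([-X[1],X[0]])
def jp(p): p=np.asarray(p)[:2]-O;return (np.r_[p@X,p@Y]*1000).round(1)
def jig(o,x,y,z,skew):
    T=tool(o);w=np.r_[O+(x*X+y*Y)/1000,z/1000]
    cur=np.degrees(np.arctan2(T[1,1],T[0,1])); want=np.degrees(AX)+90+skew
    print('to',(x,y,z,skew),'dx,dy,dz',go(o,w),'yaw',round(-(want-cur),1))
def here(o):
    T=tool(o);print('t',round(o['time'],2),'jig',jp(o['tool_pos']),'z',round(o['tool_pos'][2]*1000,1),'skew',round(np.degrees(np.arctan2(T[1,1],T[0,1])-AX)-90,1),'F',o['wrist_force'].round(1),'w',o['gripper_width'])
E
python3 - <<'E'
from h import *
from rig import robot
o=robot.get_obs();here(o);jig(o,-260,10,150,-5);jig(o,-260,10,45,-5)
E
```

```text
t 3.0 jig [112.1  -3.3] z 268.5 skew -1.3 F [0.  0.1 1.3] w 0.020052156291706105
to (-260, 10, 150, -5) dx,dy,dz [ 120.3    4.9 -371.8] yaw 3.7
to (-260, 10, 45, -5) dx,dy,dz [ 225.3    5.1 -371.2] yaw 3.7
```

```bash
python3 -m creep '[{"grip":20,"dx":0,"dy":0,"dz":-60,"yaw":0},{"grip":20,"dx":0,"dy":0,"dz":-120,"yaw":1},{"grip":20,"dx":0,"dy":2,"dz":-180,"yaw":2},{"grip":20,"dx":0,"dy":4,"dz":-240,"yaw":3},{"grip":20,"dx":20,"dy":5,"dz":-300,"yaw":4},{"grip":20,"dx":60,"dy":5,"dz":-350,"yaw":4},{"grip":20,"dx":100,"dy":5,"dz":-371,"yaw":4},{"grip":20,"dx":150,"dy":5,"dz":-371,"yaw":4},{"grip":20,"dx":190,"dy":5,"dz":-371,"yaw":4},{"grip":20,"dx":215,"dy":5,"dz":-371,"yaw":4},{"grip":20,"dx":225,"dy":5,"dz":-371,"yaw":4},{"grip":20,"dx":225,"dy":5,"dz":-371,"yaw":4}]' && python3 - <<'E'
from h import *
from rig import robot
o=robot.get_obs();here(o);jig(o,-260,8,20,-5)
c=robot.capture('side');pickle.dump(c,open('s1.pkl','wb'))
cv2.imwrite('pics/s1.png',cv2.resize(c['image'][180:300,150:310,::-1],None,fx=4.5,fy=4.5,interpolation=cv2.INTER_CUBIC))
E
```

```text
time: 4.5
tool_pos: [0.6339, 0.3144, 0.0451]
eef_rot: [0.565, 0.428, -0.563, 0.425]
wrist_force: [-0.5, 0.2, 0.4]
gripper_width: 0.0197
t 4.5 jig [-260.4    9.1] z 45.1 skew -5.2 F [-0.5  0.2  0.4] w 0.019710085367104613
to (-260, 8, 20, -5) dx,dy,dz [25.1 -1.   0.6] yaw -0.2
```

View pics/s1.png

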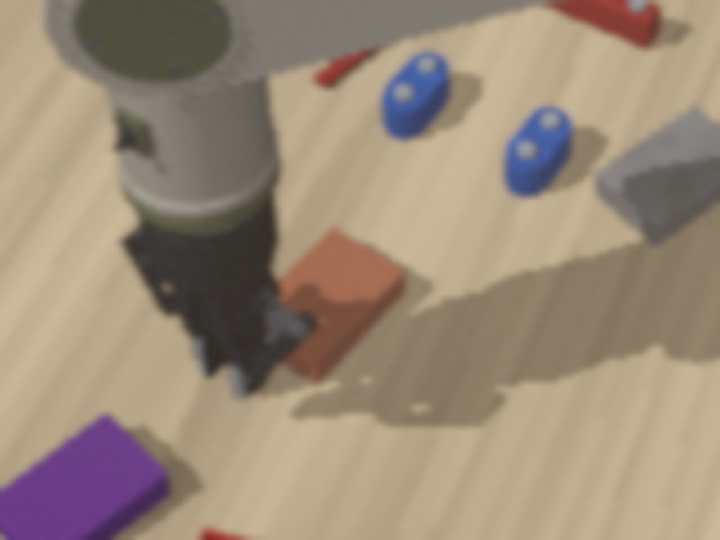

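The gripper is behind the paver with its tips at about (207,372) and (243,392), clear of the purple block. The paver is undisturbed. Lowering now with a check on the force.

```bash
python3 -m creep '[{"grip":20,"dx":9,"dy":-1,"dz":0,"yaw":0},{"grip":20,"dx":18,"dy":-1,"dz":0,"yaw":0},{"grip":20,"dx":23,"dy":-1,"dz":0,"yaw":0},{"grip":20,"dx":25,"dy":-1,"dz":0,"yaw":0},{"grip":20,"dx":25,"dy":-1,"dz":0,"yaw":0}]' && python3 -c "
from h import *
from rig import robot
o=robot.get_obs();here(o)
for a in [(-240,8,19,-5),(-226,7,19,-5),(-200,4.5,19,-4),(-180,2.5,19,-2),(-160,0.5,19,-.5),(-145,0,19,0)]:jig(o,*a)"
```

```text
time: 5.18
tool_pos: [0.6338, 0.3148, 0.0212]
eef_rot: [0.565, 0.428, -0.563, 0.425]
wrist_force: [-0.2, 0.1, 0.7]
gripper_width: 0.0197
t 5.17 jig [-260.8    8.9] z 21.2 skew -5.3 F [-0.2  0.1  0.7] w 0.019717008718219523
to (-240, 8, 19, -5) dx,dy,dz [ 2.1  1.  20.8] yaw -0.3
to (-226, 7, 19, -5) dx,dy,dz [ 2.   1.3 34.8] yaw -0.3
to (-200, 4.5, 19, -4) dx,dy,dz [ 1.9  1.2 60.9] yaw -1.3
to (-180, 2.5, 19, -2) dx,dy,dz [ 1.8  1.  81. ] yaw -3.3
to (-160, 0.5, 19, -0.5) dx,dy,dz [  1.6   0.9 101.1] yaw -4.8
to (-145, 0, 19, 0) dx,dy,dz [  1.6   1.8 116.1] yaw -5.3
```

```bash
python3 -m creep '[{"grip":20,"dx":2,"dy":0,"dz":10,"yaw":0},{"grip":20,"dx":2,"dy":0,"dz":18,"yaw":0},{"grip":20,"dx":2,"dy":0,"dz":25,"yaw":0},{"grip":20,"dx":2,"dy":0,"dz":30,"yaw":0},{"grip":20,"dx":2,"dy":0,"dz":35,"yaw":0},{"grip":20,"dx":2,"dy":0,"dz":41,"yaw":0},{"grip":20,"dx":2,"dy":0,"dz":47,"yaw":0},{"grip":20,"dx":2,"dy":0,"dz":53,"yaw":-0.5},{"grip":20,"dx":2,"dy":0,"dz":59,"yaw":-1},{"grip":20,"dx":2,"dy":0,"dz":65,"yaw":-1.5},{"grip":20,"dx":2,"dy":0,"dz":70,"yaw":-2},{"grip":20,"dx":2,"dy":0,"dz":70,"yaw":-2}]' && python3 - <<'E'
from h import *
from rig import robot
o=robot.get_obs();here(o)
c=robot.capture('top');pickle.dump(c,open('t2.pkl','wb'))
for a,r,ct in blobs(mask(c['image'],'terra'),60)[:3]: print(a,np.round(r[0],1),np.round(r[1],1),r[2],jp(plane(c,r[0],.025)))
cv2.imwrite('pics/t2.png',cv2.resize(c['image'][150:260,150:310,::-1],None,fx=4,fy=4,interpolation=cv2.INTER_CUBIC))
E
```

```text
time: 6.68
tool_pos: [0.6144, 0.2468, 0.0185]
eef_rot: [0.558, 0.437, -0.556, 0.434]
wrist_force: [-1.3, -1.1, -0.3]
gripper_width: 0.0198
t 6.67 jig [-190.3    2.3] z 18.5 skew -3.3 F [-1.3 -1.1 -0.3] w 0.01984389116016783
4390.5 [398.6 330.1] [67.4 70.6] 79.3803482055664 [ 562.6 -321.4]
168.0 [209.  195.5] [19. 14.] 90.0 [-110.9    1.2]
66.0 [191.2 195.5] [15.5  8. ] 74.74488067626953 [-169.6   -9.3]
```

View pics/t2.png

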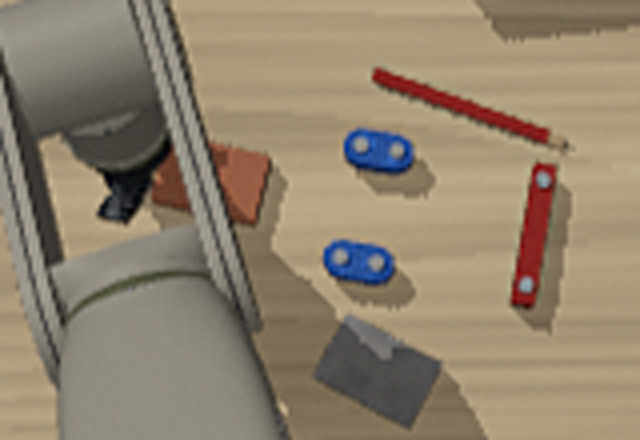

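The paver has moved. Its front top corners are at crop (271,153) and (256,223), and the bystanders are still in place. I'll check the front edge in jig coordinates.

```bash
python3 -c "
from h import *
from rig import robot
c=pickle.load(open('t2.pkl','rb'))
a,b=[jp(plane(c,(150+(u+.5)/4-.5,150+(v+.5)/4-.5),.025)) for u,v in((271,153),(256,222))]
print(a,b,(a+b)/2,'skew',np.degrees(np.arctan2(-(a-b)[0],(a-b)[1])),np.hypot(*(a-b)))
g=[jp(plane(c,(150+(u+.5)/4-.5,150+(v+.5)/4-.5),.03)) for u,v in((379,148),(358,260))];print(g)
o=robot.get_obs()
for p in [(-170,1,19,-2),(-150,0,19,-1),(-125,0,19,0),(-105,0,19,0)]:jig(o,*p)"
```

```text
[-88.2  31.7] [-89.5 -28.3] [-88.85   1.7 ] skew -1.241214353364304 60.01408168088553
[array([ 0.5, 50.5]), array([  0.1, -45.8])]
to (-170, 1, 19, -2) dx,dy,dz [-0.6 -0.1 20.6] yaw -1.3
to (-150, 0, 19, -1) dx,dy,dz [-0.7  0.  40.6] yaw -2.3
to (-125, 0, 19, 0) dx,dy,dz [-0.8  1.5 65.6] yaw -3.3
to (-105, 0, 19, 0) dx,dy,dz [-0.9  2.6 85.5] yaw -3.3
```

```bash
python3 -m creep '[{"grip":20,"dx":-0.5,"dy":0,"dz":6,"yaw":-0.4},{"grip":20,"dx":-0.5,"dy":0,"dz":12,"yaw":-0.8},{"grip":20,"dx":-0.5,"dy":0,"dz":18,"yaw":-1.2},{"grip":20,"dx":-0.5,"dy":0,"dz":24,"yaw":-1.6},{"grip":20,"dx":-0.5,"dy":0,"dz":30,"yaw":-2},{"grip":20,"dx":-0.5,"dy":0.3,"dz":36,"yaw":-2.4},{"grip":20,"dx":-0.5,"dy":0.6,"dz":42,"yaw":-2.8},{"grip":20,"dx":-0.5,"dy":1,"dz":48,"yaw":-3.3},{"grip":20,"dx":-0.5,"dy":1.3,"dz":53,"yaw":-3.3},{"grip":20,"dx":-0.5,"dy":1.5,"dz":58,"yaw":-3.3},{"grip":20,"dx":-0.5,"dy":1.5,"dz":58,"yaw":-3.3}]' && python3 - <<'E'
from h import *
from rig import robot
o=robot.get_obs();here(o)
c=robot.capture('top');pickle.dump(c,open('t3.pkl','wb'))
cv2.imwrite('pics/t3.png',cv2.resize(c['image'][160:240,180:280,::-1],None,fx=7,fy=7,interpolation=cv2.INTER_CUBIC))
for p in [(-110,0,19,0),(-60,0,19,0),(-20,0,19,0),(20,0,19,0),(29,0,19,0)]:jig(o,*p)
E
```

```text
time: 8.1
tool_pos: [0.6019, 0.1898, 0.0187]
eef_rot: [0.545, 0.453, -0.543, 0.45]
wrist_force: [-0.4, 0.3, 0.6]
gripper_width: 0.0203
t 8.1 jig [-132.     0.5] z 18.7 skew -0.0 F [-0.4  0.3  0.6] w 0.02028132265959941
to (-110, 0, 19, 0) dx,dy,dz [-0.4 -0.5 22. ] yaw -0.0
to (-60, 0, 19, 0) dx,dy,dz [-0.6 -0.5 72. ] yaw -0.0
to (-20, 0, 19, 0) dx,dy,dz [ -0.8  -0.5 112. ] yaw -0.0
to (20, 0, 19, 0) dx,dy,dz [ -0.9  -0.5 152. ] yaw -0.0
to (29, 0, 19, 0) dx,dy,dz [ -1.   -0.5 161. ] yaw -0.0
```

View pics/t3.png

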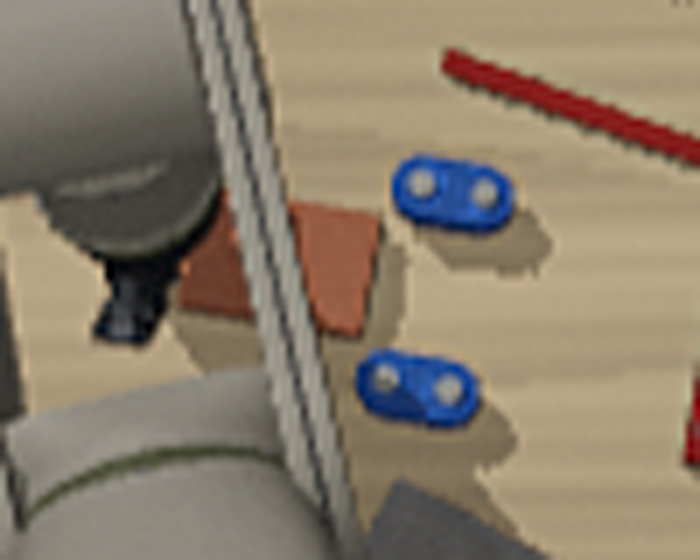

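The paver's leading end is now at the mouth of the gap, with its front top corners at (382,213) and (360,333). The guides are at (455,193) and (420,388).

```bash
python3 -c "
from h import *
c=pickle.load(open('t3.pkl','rb'))
f=lambda u,v,z:jp(plane(c,(180+(u+.5)/7-.5,160+(v+.5)/7-.5),z))
a,b=f(382,213,.025),f(360,333,.025);print(a,b,(a+b)/2,'edge pt',f(295,202,.025),'guides',(f(422,183,.031)+f(487,194,.031))/2,(f(385,378,.031)+f(450,389,.031))/2)"
```

```text
[-31.5  34.3] [-31.3 -24.9] [-31.4   4.7] edge pt [-73.5  32.3] guides [ 0.9  50.85] [  0.25 -45.05]
```

Relative to the guides the front end is about +1.8 mm off centre with skew around +1°. I'll trim slightly and go in slowly.

```bash
python3 -m creep '[{"grip":20,"dx":-0.5,"dy":-0.3,"dz":4,"yaw":0.4},{"grip":20,"dx":-0.5,"dy":-0.5,"dz":8,"yaw":0.8},{"grip":20,"dx":-0.5,"dy":-0.5,"dz":12,"yaw":1.2},{"grip":20,"dx":-0.5,"dy":-0.5,"dz":16,"yaw":1.2},{"grip":20,"dx":-0.5,"dy":-0.5,"dz":20,"yaw":1.2},{"grip":20,"dx":-0.5,"dy":-0.5,"dz":24,"yaw":1},{"grip":20,"dx":-0.5,"dy":-0.5,"dz":28,"yaw":0.7},{"grip":20,"dx":-0.5,"dy":-0.5,"dz":32,"yaw":0.3},{"grip":20,"dx":-0.5,"dy":-0.5,"dz":36,"yaw":0},{"grip":20,"dx":-0.5,"dy":-0.5,"dz":40,"yaw":0}]' && python3 - <<'E'
from h import *
from rig import robot
o=robot.get_obs();here(o)
c=robot.capture('top');pickle.dump(c,open('t4.pkl','wb'))
cv2.imwrite('pics/t4.png',cv2.resize(c['image'][160:240,180:280,::-1],None,fx=7,fy=7,interpolation=cv2.INTER_CUBIC))
jig(o,-20,0,19,0);jig(o,29,0,19,0)
E
```

```text
time: 9.4
tool_pos: [0.5941, 0.1506, 0.0192]
eef_rot: [0.545, 0.453, -0.543, 0.45]
wrist_force: [0.8, 2.1, 1.6]
gripper_width: 0.02
t 9.4 jig [-92.1   0.1] z 19.2 skew 0.0 F [0.8 2.1 1.6] w 0.019963630463936413
to (-20, 0, 19, 0) dx,dy,dz [-0.2 -0.1 72.1] yaw 0.0
to (29, 0, 19, 0) dx,dy,dz [-4.000e-01 -1.000e-01  1.211e+02] yaw 0.0
```

View pics/t4.png

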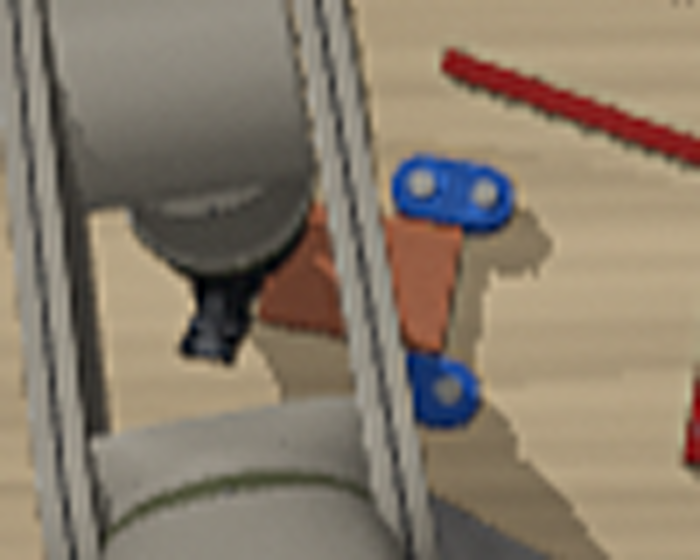

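The paver's front is inside the gap, its edge running from (460,232) to (440,350) between the guides. The force is only about 2 N, so I'll push on.

```bash
python3 -m creep '[{"grip":20,"dx":0,"dy":0,"dz":6,"yaw":0},{"grip":20,"dx":0,"dy":0,"dz":12,"yaw":0},{"grip":20,"dx":0,"dy":0,"dz":18,"yaw":0},{"grip":20,"dx":0,"dy":0,"dz":24,"yaw":0},{"grip":20,"dx":0,"dy":0,"dz":30,"yaw":0},{"grip":20,"dx":0,"dy":0,"dz":36,"yaw":0}]' && python3 -m creep '[{"grip":20,"dx":0,"dy":0,"dz":6,"yaw":0},{"grip":20,"dx":0,"dy":0,"dz":12,"yaw":0},{"grip":20,"dx":0,"dy":0,"dz":18,"yaw":0},{"grip":20,"dx":0,"dy":0,"dz":24,"yaw":0},{"grip":20,"dx":0,"dy":0,"dz":30,"yaw":0},{"grip":20,"dx":0,"dy":0,"dz":36,"yaw":0}]' && python3 -c "
from h import *
from rig import robot
o=robot.get_obs();here(o);jig(o,29,0,19,0)"
```

```text
time: 10.2
tool_pos: [0.5873, 0.1143, 0.0189]
eef_rot: [0.545, 0.453, -0.543, 0.45]
wrist_force: [-0.0, 1.5, 1.5]
gripper_width: 0.0202
time: 10.95
tool_pos: [0.5806, 0.0785, 0.0188]
eef_rot: [0.545, 0.453, -0.543, 0.45]
wrist_force: [1.1, 1.7, 1.3]
gripper_width: 0.02
t 10.95 jig [-18.8   0.1] z 18.8 skew -0.0 F [1.1 1.7 1.3] w 0.020004325382042665
to (29, 0, 19, 0) dx,dy,dz [-0.4 -0.1 47.8] yaw -0.0
```

Smooth so far. Now the last 48 mm, going slowly near the stop and watching for the contact force.

```bash
python3 -m creep '[{"grip":20,"dx":0,"dy":0,"dz":6,"yaw":0},{"grip":20,"dx":0,"dy":0,"dz":12,"yaw":0},{"grip":20,"dx":0,"dy":0,"dz":18,"yaw":0},{"grip":20,"dx":0,"dy":0,"dz":24,"yaw":0},{"grip":20,"dx":0,"dy":0,"dz":30,"yaw":0},{"grip":20,"dx":0,"dy":0,"dz":35,"yaw":0},{"grip":20,"dx":0,"dy":0,"dz":39,"yaw":0},{"grip":20,"dx":0,"dy":0,"dz":42,"yaw":0}]' && python3 -m creep '[{"grip":20,"dx":0,"dy":0,"dz":1,"yaw":0},{"grip":20,"dx":0,"dy":0,"dz":2,"yaw":0},{"grip":20,"dx":0,"dy":0,"dz":3,"yaw":0},{"grip":20,"dx":0,"dy":0,"dz":3,"yaw":0}]' && python3 -m creep '[{"grip":20,"dx":0,"dy":0,"dz":1,"yaw":0},{"grip":20,"dx":0,"dy":0,"dz":2,"yaw":0},{"grip":20,"dx":0,"dy":0,"dz":2,"yaw":0}]' && python3 -c "
from h import *
from rig import robot
o=robot.get_obs();here(o);jig(o,29,0,19,0)"
```

```text
time: 11.95
tool_pos: [0.5728, 0.037, 0.0186]
eef_rot: [0.545, 0.453, -0.543, 0.45]
wrist_force: [1.3, 1.5, 1.5]
gripper_width: 0.0196
time: 12.45
tool_pos: [0.5722, 0.034, 0.0185]
eef_rot: [0.545, 0.453, -0.543, 0.45]
wrist_force: [1.5, 0.9, 0.4]
gripper_width: 0.0196
time: 12.82
tool_pos: [0.5718, 0.0319, 0.0185]
eef_rot: [0.545, 0.453, -0.543, 0.45]
wrist_force: [0.9, 1.9, 1.4]
gripper_width: 0.0203
t 12.82 jig [28.7 -0. ] z 18.5 skew -0.0 F [0.9 1.9 1.4] w 0.020271056980804204
to (29, 0, 19, 0) dx,dy,dz [-0.5  0.   0.3] yaw -0.0
```

```bash
for i in 1; do python3 -m creep '[{"grip":20,"dx":0,"dy":0,"dz":0.5,"yaw":0},{"grip":20,"dx":0,"dy":0,"dz":1,"yaw":0},{"grip":20,"dx":0,"dy":0,"dz":1,"yaw":0}]'; done;  python3 -m creep '[{"grip":20,"dx":0,"dy":0,"dz":0.5,"yaw":0},{"grip":20,"dx":0,"dy":0,"dz":1,"yaw":0},{"grip":20,"dx":0,"dy":0,"dz":1,"yaw":0}]'
```

```text
time: 13.2
tool_pos: [0.5717, 0.031, 0.0185]
eef_rot: [0.545, 0.453, -0.543, 0.45]
wrist_force: [0.5, 2.2, 1.4]
gripper_width: 0.0202
time: 13.58
tool_pos: [0.5717, 0.0309, 0.0185]
eef_rot: [0.545, 0.453, -0.543, 0.45]
wrist_force: [2.7, 6.7, -0.5]
gripper_width: 0.0199
```

Contact: the advance stopped and the force rose. One firmer press will square the paver up, then I back off, lift and look.

```bash
python3 -m creep '[{"grip":20,"dx":0,"dy":0,"dz":1,"yaw":0},{"grip":20,"dx":0,"dy":0,"dz":2,"yaw":0},{"grip":20,"dx":0,"dy":0,"dz":2,"yaw":0}]'; python3 -c "
from h import *
from rig import robot
here(robot.get_obs())"
```

```text
time: 13.95
tool_pos: [0.5716, 0.0309, 0.0186]
eef_rot: [0.546, 0.454, -0.542, 0.449]
wrist_force: [2.2, 11.7, -0.2]
gripper_width: 0.0199
t 13.95 jig [29.7  0. ] z 18.6 skew -0.0 F [ 2.2 11.7 -0.2] w 0.019941706984010807
```

```bash
python3 -m creep '[{"grip":20,"dx":0,"dy":0,"dz":-8,"yaw":0},{"grip":20,"dx":0,"dy":0,"dz":-16,"yaw":0},{"grip":20,"dx":-20,"dy":0,"dz":-16,"yaw":0},{"grip":20,"dx":-70,"dy":0,"dz":-16,"yaw":0},{"grip":20,"dx":-125,"dy":0,"dz":-16,"yaw":0},{"grip":20,"dx":-185,"dy":0,"dz":-10,"yaw":0},{"grip":20,"dx":-240,"dy":0,"dz":30,"yaw":0},{"grip":20,"dx":-250,"dy":0,"dz":85,"yaw":0},{"grip":20,"dx":-250,"dy":0,"dz":130,"yaw":0},{"grip":20,"dx":-250,"dy":0,"dz":130,"yaw":0},{"grip":20,"dx":-250,"dy":0,"dz":130,"yaw":0}]' && python3 - <<'E'
from h import *
from rig import robot
here(robot.get_obs())
c=robot.capture('wrist');pickle.dump(c,open('w5.pkl','wb'))
robot_top=robot.capture('top');pickle.dump(robot_top,open('t5.pkl','wb'))
cv2.imwrite('pics/w5.png',cv2.resize(c['image'][0:250,130:380,::-1],None,fx=2.4,fy=2.4,interpolation=cv2.INTER_CUBIC))
for A,r,ct in blobs(mask(c['image'],'terra'),300):
    print(A,[(p.tolist(),jp(plane(c,p,.025,True)).tolist()) for p in cv2.approxPolyDP(ct,.04*cv2.arcLength(ct,True),True)[:,0]])
E
```

```text
time: 15.32
tool_pos: [0.5474, -0.0991, 0.2684]
eef_rot: [0.547, 0.453, -0.542, 0.449]
wrist_force: [0.7, 0.6, 0.0]
gripper_width: 0.0202
t 15.32 jig [1.619e+02 1.000e-01] z 268.4 skew -0.0 F [0.7 0.6 0. ] w 0.020236886834526818
3182.0 [([232, 67], [41.1, -26.5]), ([232, 136], [128.7, -27.1]), ([278, 136], [128.7, 31.1]), ([278, 67], [41.0, 30.5])]
```

View pics/w5.png

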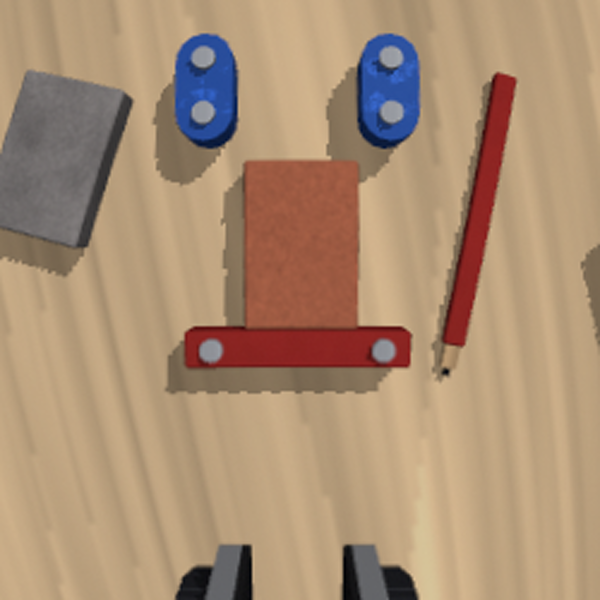

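The paver, spanning (245,160) to (358,328), lies flush and square against the bar. It is about 2 mm off centre and clear of the guides, and its measured ends are at jig x 41 and 129 mm (nominal 40 and 130). The grey paver and pencil look undisturbed, and the robot is clear, so I'm handing in.

```bash
python3 -c "
from rig import robot
print(robot.sign_off())"
```

```text
the job is handed in; nothing more can be done
None
```

The terracotta paver is through the gap, with its leading end flat against the red stop bar. I pushed its rear end with the two fingertips held 20 mm apart. It stayed flat on the bench the whole way, and I corrected its skew of about 5° before it entered the gap. I handed in at about 15 s on the robot's clock.

- **Contact with the stop:** the advance stopped at tool jig x of about 29.7 mm (29 expected), and the last press reached about 12 N. The largest force I read after any move was that 12 N.
- **Final wrist view:** the paver's ends are at jig x of about 41 and 129 mm (nominal 40 and 130). It is square to within measuring error, about 2 mm off centre, and there is no visible gap at the bar.
- **Bystanders:** the grey paver and pencil look unmoved in the last view. The other loose things were never near the push, but I did not check them again at the end.
- **Disagreements:**
  - The top camera read about 2–3 mm off across the jig, so I judged positions relative to the guides.
  - One two-view height for the paver came out at 35 mm, from roughly picked pixels. The other gave 25 mm, which matches the text, and I used that.

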